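Change over the drying trays

TASK

Change over the drying trays, with only one tray out at a time: first push the tray that was left half out fully home with a fingertip, then hook a fingertip behind the raised lip of the tray that carries the open clay bowl and draw it all the way out along its rails to its stop. Leave the tray with the tall vase shut. Do not pinch or lift anything, do not touch the pots, keep them standing on their trays, and leave the other things on the table where they are.

Things in the scene. Friction and masses are not known exactly. Their poses are not given: they have to be found in the camera images.
- bowl_rack: fixed rack of the tray carrying the open clay bowl. The three trays are identical. Pine rack 126 mm wide, 210 mm deep (rack x from -0.100 to +0.110 m); origin centre of its underside on the table; its -x axis (at yaw 0 towards the robot) is the way the tray comes out; no cover; side rails 34 mm high, 106 mm apart inside. 
- bowl_tray (a joint): sliding tray carrying the open clay bowl: metres out of its rack, 0 fully home against its stop, 0.13 fully out against its stop; stays where left, rail friction about 1.5 N plus light damping
- bowl_lip (a point): middle of the top rear edge of the raised front lip, 50 mm above the table, axes as the rack's; moves with the tray. The lip runs along y: 108 mm wide, 14 mm thick (its front face 14 mm towards -x from here), from 12 to 50 mm above the table. Behind it the bare tray floor is 24 mm above the table, at least 55 mm free before the pot
- lid_rack: fixed rack of the tray carrying the flat knobbed clay lid; it starts half out. Same build as bowl_rack; the three change places and are each turned a little. 
- lid_tray (a joint): sliding tray carrying the flat knobbed clay lid; it starts half out: metres out of its rack, 0 fully home against its stop, 0.13 fully out against its stop; stays where left, rail friction about 1.5 N plus light damping
- lid_lip (a point): the same point on the lip of the lid tray, same sizes as bowl_lip
- vase_rack: fixed rack of the tray carrying the tall clay vase. Same build as bowl_rack; the three change places and are each turned a little. 
- vase_tray (a joint): sliding tray carrying the tall clay vase: metres out of its rack, 0 fully home against its stop, 0.13 fully out against its stop; stays where left, rail friction about 1.5 N plus light damping
- vase_lip (a point): the same point on the lip of the vase tray, same sizes as bowl_lip
- clay_bowl: loose open grey clay bowl, 84 mm across, 48 mm high, standing on its tray; origin centre of its underside
- clay_lid: loose grey clay pot lid, 80 mm across, 38 mm high with its small knob, lying on its tray; origin centre of its underside
- clay_vase: loose grey clay vase, 72 mm across, 108 mm high, standing on its tray; origin centre of its underside
- tin: bystander: aluminium tin, 30 mm across, 45 mm high, standing between two of the trays' paths; origin centre of its underside
- pebble: bystander: grey burnishing pebble, 32 mm across, 18 mm high, between two of the trays' paths; origin centre of its underside
- jar: bystander: glass jar with screw lid, 64 mm across, 70 mm high, to the right; origin centre of its underside
- basin: bystander: steel basin, 190 mm across, 60 mm high, to the left; origin centre of its underside
- mug: bystander: white mug, 80 mm across, 90 mm high, to the right; origin centre of its underside
- brush: bystander: brush 180 mm long lying near the robot; origin centre of its underside
- spatula: bystander: wooden spatula 200 mm long lying to the left; origin centre of its underside

How it is judged:
On the way, in this order (a step that is already met when the one before it is completed fails the run):
1. the half-out tray (with the knobbed lid) is pushed home (value of joint lid_tray below 0.008 m), for 0.2 s.
2. the bowl's tray is drawn out to its stop (value of joint bowl_tray above 0.121 m), for 0.2 s.
At the end, for the whole second after the job is handed in: The lid tray is home (within 10 mm), the bowl tray is out to its stop (at least 120 of 130 mm), the vase tray is shut (within 15 mm), and bowl, lid and vase stand upright (within 0.15 rad) and still on their tray floors (origin 18 to 30 mm above the table) (value of joint lid_tray below 0.01 m and value of joint bowl_tray above 0.12 m and value of joint vase_tray below 0.015 m and angle between each of clay_bowl, clay_lid, clay_vase's own z axis and vertical below 0.15 rad and height (world z) of clay_bowl between 0.018 and 0.03 m and linear speed of each of clay_bowl, clay_lid, clay_vase below 0.01 m/s and height (world z) of clay_lid between 0.018 and 0.03 m and height (world z) of clay_vase between 0.018 and 0.03 m); the robot touches nothing.
It fails at once if the bowl tray comes more than 40 mm out while the half-out tray is still more than 20 mm out, or the vase tray is drawn more than 20 mm out ((value of joint bowl_tray above 0.04 m and value of joint lid_tray above 0.02 m) or value of joint vase_tray above 0.02 m).
It fails at once if a lip is pinched (fingers press on its front and its rear with more than 1.5 N at once) ((contact force between the fingers and bowl_tray_c2 above 1.5 N and contact force between the fingers and bowl_tray_c1 above 1.5 N) or (contact force between the fingers and lid_tray_c2 above 1.5 N and contact force between the fingers and lid_tray_c1 above 1.5 N)).
It fails at once if the robot touches a pot (over 1 N) (contact force between any of the arm, the fingers and clay_bowl above 1 N or contact force between any of the arm, the fingers and clay_lid above 1 N or contact force between any of the arm, the fingers and clay_vase above 1 N).
It fails at once if a pot is lifted more than 15 mm off its tray or tips over (height (world z) of any of clay_bowl, clay_lid, clay_vase above 0.039 m or angle between any of clay_bowl, clay_lid, clay_vase's own z axis and vertical above 0.4 rad).
It fails at once if another thing on the table is moved more than 25 mm (distance of any of tin, pebble, jar, basin, mug, brush, spatula from where it was at the start of the episode above 0.025 m).
It also fails if it takes over 50 s, if anything falls off the work surface, if the arm or the gripper's body presses on something with over 40 N, if the wrist force passes 120 N, or if a joint passes its speed limit or range.

ROBOT

A 7-joint arm with a two-finger parallel gripper is mounted at the origin on the work surface. World frame = base frame: x ahead of the robot, y to its left, z up, the work surface at z = 0. Lengths are in m, angles in rad, forces in N, time in s.
With the tool pointing down it reaches from about 0.4 to 0.85 m from the base axis. Payload 4.5 kg.
Tool frame: the origin (TCP) lies at the very end of the fingers, on their centre line; the grasp point (between the pads) lies 19 mm behind it (r.grip_depth is the z of the grasp point in the tool frame, in m); z points along the fingers, y is the line along which they close (so a half turn about z gives the same grasp; the last joint's range is limited). The gripper opens to 88 mm and grips with 3 to 60 N. Pads are 18 mm wide; open, the fingers measure 123 mm over their backs; the gripper's body (75 mm by 187 mm) begins 45 mm behind the grasp point.
Start: joints at [1.174, 0.689, -0.195, 1.565, 0.157, 0.902, -0.215], TCP at [0.261, -0.568, 0.239] pointing down, gripper open.
Joint ranges: [-3.01, 3.01], [-0.46, 2.08], [-1.47, 1.51], [0.13, 2.56], [-1, 4.14], [0.04, 2.09], [-2.66, 2.66]. Speed limits (rad/s): [2.57, 2.57, 3.14, 3.14, 3.14, 3.14, 3.14].

INTERFACE

Orientations are given as a unit quaternion [x, y, z, w].
In Python, from plant import r gives the robot as it stands.
- The arm moves only by the tool shift_gripper, called by a JSON object that holds its "method" and its "body", one argument or row to a line. Schema: {"type":"object","properties":{"moves":{"type":"object","properties":{"ticks":{"type":"array","items":{"type":"array","items":{"type":"number"},"minItems":7,"maxItems":7},"minItems":1,"maxItems":10}},"additionalProperties":false,"required":["ticks"]},"grip_force":{"type":"number"},"only":{"type":"string"},"quiet":{"type":"boolean"},"lines":{"type":"string"}},"required":["moves"],"additionalProperties":false}. moves is an object whose key "ticks" holds a list of rows, 1 to 10 of them, each of 7 numbers: the opening from 0.0 (shut) to 1.0 (fully open), then dx, dy, dz in units of 5 mm, then a rotation vector rx, ry, rz in rad; each row is the pose to reach, as a shift and turn from the pose commanded when the call began, along the tool's axes at that moment; what a row does not reach only later rows make up. A row lasts 1/10 s, in which the tool goes at most 0.05 m and 0.15 rad, less where a joint would pass 70% of its speed; a pose out of reach is approached as far as the arm can. The fingers move at their own pace and stop on an object; grip_force is the grip in N (left out, the last holds). Time passes only in rows, so rows that do not move let the fingers close. The tool returns the time, the measured TCP pose, the force, the opening and the grip force at its end. only (a regular expression) keeps the lines of the reply that match it, lines (a string "A,B") keeps lines A to B, and quiet returns only ok. Input that does not fit is refused with a message, and nothing moves.
- r.get_state(): the state, without advancing time (a new reading comes with each control period).
- r.snapshot(name): name is "scene" or "top"; returns the picture (420x560x3 uint8, red, green, blue); there is no depth.
- r.camera_params(name): a dict with "fx", "fy", "cx", "cy" (pixels), "k1" (the pictures are not rectified: a ray, as slopes to the right and down, at radius r is drawn at 1 + k1 r^2 times it, then the intrinsics apply), "rvec" (rotation vector, rad) and "tvec" (3), from world to camera coordinates, as OpenCV has them. Camera axes: x right, y down, z forward; pixel columns grow to the right and rows downward; lengths in m; the calibration is good to about 2 mm. A picture is of the moment at which its call begins. camera_params takes no time and is no camera call.
- r.finish_job(): hands the job in; it is judged then, once.
The state is a dict: "clock": time; "q": joint angles; "qd": joint speeds; "joint_torque": joint torques, N m; "tool_pos": TCP position; "eef_rot": TCP orientation; "contact_force": force on the tool from outside, world axes, zero at the start; "moment": the same for the moment, N m; "opening": opening from 0.0 (shut) to 1.0 (fully open); "finger_force": force on a finger pad.
Only numpy, scipy, OpenCV 4.12 (cv2) and the standard library are available. Lean on these libraries where they do the work, as an engineer would, in place of code of your own. Each camera call takes 0.05 s, during which the arm holds its last target. There are 200 camera calls.

## Working session

There is one attempt and no reset: what is moved stays moved. The work goes in short steps, Python scripts to look and compute and a tool call to move; the robot and the scene stay as the last step left them, time stands still between calls to the robot, and variables do not carry over. Pictures are saved under pics/ and viewed, at most 10 in all, crops included, and the job is handed in when it is done.

```bash
ls; mkdir -p pics; python3 - <<'E'
from plant import r
import cv2
for n in("scene","top"):
    cv2.imwrite(f"pics/{n}0.png",r.snapshot(n)[:,:,::-1]); print(r.camera_params(n))
s=r.get_state();print(s)
E
```

```text
pics
plant.py
{'fx': 393.7897434007361, 'fy': 393.7897434007361, 'cx': 275.51145245216793, 'cy': 211.76992397545365, 'k1': -0.01763263929105979, 'rvec': array([ 1.14195514,  2.37313369, -1.01678442]), 'tvec': array([ 0.34331887, -0.28769651,  1.40150578])}
{'fx': 457.1101232081073, 'fy': 457.1101232081073, 'cx': 272.08469493970733, 'cy': 213.40469583402316, 'k1': 0.047503795136461885, 'rvec': array([ 2.21453417, -2.15907317,  0.0520437 ]), 'tvec': array([0.0155476 , 0.55663892, 1.49149625])}
{'clock': 0.1, 'q': array([ 1.17384807,  0.68988563, -0.19453123,  1.56622867,  0.15730672,
        0.90252806, -0.21512322]), 'qd': array([-6.80950211e-05, -2.40055035e-03,  8.54607671e-04, -3.99641842e-03,
        3.07069800e-04,  3.57964074e-04,  2.20082647e-03]), 'joint_torque': array([-2.97161081e-03, -5.28503108e+01, -1.27120178e+00, -1.53838366e+01,
       -5.25152602e-02,  2.02398580e-03,  5.51917014e-05]), 'tool_pos': array([ 0.26069353, -0.56740689,  0.2380026 ]), 'eef_rot': array([ 9.76889282e-01,  2.13744343e-01, -2.37344207e-04, -7.93923801e-04]), 'contact_force': array([ 0.0579234 , -0.53947439,  0.487142  ]), 'moment': array([ 0.02789515, -0.02054706,  0.02348074]), 'finger_force': 0.0, 'opening': 1.0002820600299018}
```

View pics/top0.png

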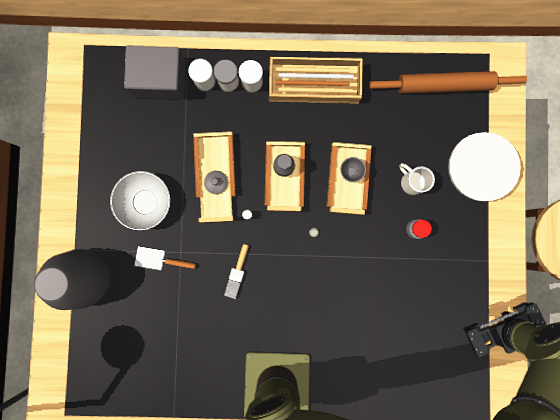

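View pics/scene0.png

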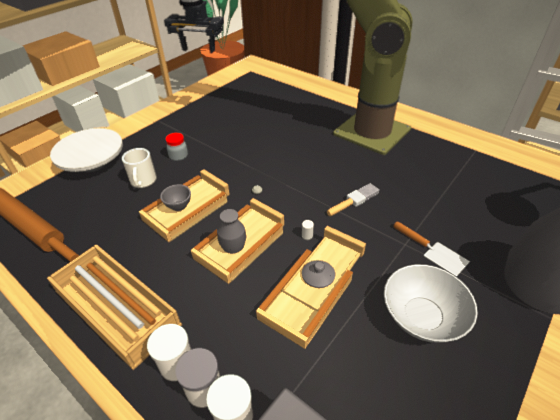

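The top view shows the lid tray, half out, on the left (lip near 217,218). The vase tray is in the middle (lip near 284,208) and the bowl tray on the right (lip near 347,210). The tin is at (247,214) and the pebble at (314,232). I'll zoom in for the lip edges.

```bash
cat > h.py <<'E'
import numpy as np,cv2
from scipy.spatial.transform import Rotation as R
from plant import r
def ray(n,px,z):
    c=r.camera_params(n); px=np.atleast_2d(np.array(px,float))
    u=(px-[c['cx'],c['cy']])/[c['fx'],c['fy']]; s=u.copy()
    for _ in range(20): s=u/(1+c['k1']*(s**2).sum(1,keepdims=True))
    M=R.from_rotvec(c['rvec']).as_matrix(); o=-M.T@c['tvec']
    d=np.c_[s,np.ones(len(s))]@M
    return o+d*((z-o[2])/d[:,2:])
def proj(n,P):
    c=r.camera_params(n); P=np.atleast_2d(P)@R.from_rotvec(c['rvec']).as_matrix().T+c['tvec']
    s=P[:,:2]/P[:,2:]; s=s*(1+c['k1']*(s**2).sum(1,keepdims=True))
    return s*[c['fx'],c['fy']]+[c['cx'],c['cy']]
E
python3 - <<'E'
import cv2,numpy as np
im=cv2.imread('pics/top0.png')
a=cv2.resize(im[190:235,190:255],None,fx=9,fy=9,interpolation=cv2.INTER_CUBIC)
b=cv2.resize(im[190:235,320:380],None,fx=9,fy=9,interpolation=cv2.INTER_CUBIC)
im2=cv2.resize(im[125:235,190:380],None,fx=4,fy=4,interpolation=cv2.INTER_CUBIC)
cv2.imwrite('pics/c.png',im2)
E
```

```text
(no output)
```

View pics/c.png

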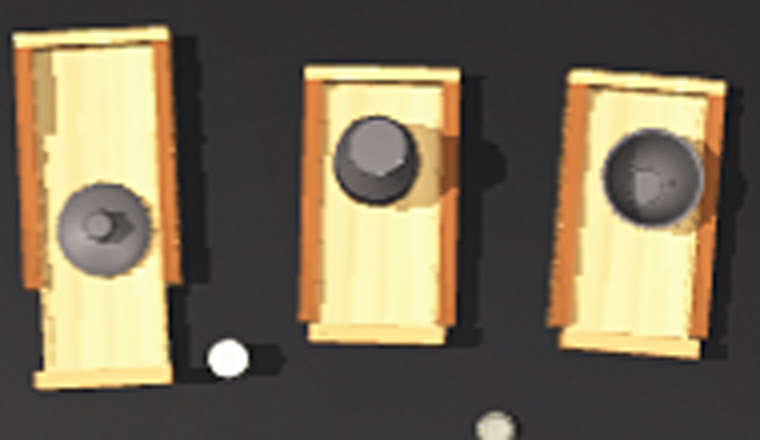

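The crop (4x, offset 190,125) shows the lid lip's front edge from (38,388) to (172,383) and the bowl lip's from (562,347) to (698,358). The tin is at (228,358) and the pebble at (495,428).

```bash
python3 - <<'E'
from h import *
np.set_printoptions(precision=4,suppress=True)
o=np.array([190,125])
f=lambda p:(np.array(p)+.5)/4-.5+o
for n,F,B in(("lid",[(38,388),(172,383)],[(35,373),(170,368)]),("vase",[(308,342),(444,343)],[(308,324),(444,326)]),("bowl",[(562,347),(698,358)],[(563,331),(700,341)])):
    F=ray("top",f(F),.05);B=ray("top",f(B),.05)
    d=F[0]-F[1]; print(n,"front",F.mean(0),"rear",B.mean(0),"w",np.linalg.norm(d),"yaw",np.arctan2(-d[0],d[1]))
im=cv2.imread('pics/top0.png').astype(int)
m=((im[:,:,2]-im[:,:,0]>45)*255).astype(np.uint8); m[:125]=0;m[235:]=0;m[:,:185]=0;m[:,380:]=0
for c in cv2.findContours(m,0,1)[0]:
    if cv2.contourArea(c)>800:
        p=cv2.boxPoints(cv2.minAreaRect(c)); w=ray("top",p,.034); d=[w[i]-w[i-1] for i in range(4)]; d=max(d,key=np.linalg.norm)
        d=d*np.sign(d[0]); print(w.mean(0),np.linalg.norm(d),"yaw",np.arctan2(d[1],d[0]))
# rails by hand: left outer edges, right outer edges
for n,L in(("lid",[(14,48),(24,288)]),("lidR",[(168,45),(181,285)]),("bowlL",[(570,85),(549,325)]),("bowlR",[(725,95),(705,338)])):
    w=ray("top",f(L),.034); d=w[0]-w[1]; print(n,w[:,:2].ravel(),np.arctan2(d[1],d[0]))
print("tin",ray("top",f([(228,358)]),.045),"peb",ray("top",f([(495,428)]),.015))
print("lid",ray("top",f([(104,230)]),.03),"bowl",ray("top",f([(653,178)]),.07))
c=r.camera_params("top");print(-R.from_rotvec(c['rvec']).as_matrix().T@c['tvec'])
print(r.get_state()['tool_pos'],R.from_quat(r.get_state()['eef_rot']).as_matrix())
E
```

```text
lid front [0.5251 0.2097 0.05  ] rear [0.5371 0.2121 0.05  ] w 0.10797824016618136 yaw 0.062387512304697794
vase front [ 0.5652 -0.0076  0.05  ] rear [ 0.5794 -0.0073  0.05  ] w 0.10961141575023227 yaw 0.017627039792335025
bowl front [ 0.5623 -0.2118  0.05  ] rear [ 0.5756 -0.2128  0.05  ] w 0.1091565116360251 yaw -0.05619229809952189
[ 0.6776 -0.2171  0.034 ] 0.2309861288442057 yaw -0.05866918721711292
[ 0.6804 -0.0078  0.034 ] 0.2292650664829619 yaw 0.0009576134120115911
[0.6717 0.2217 0.034 ] 0.29590840076400743 yaw 0.07300232878673184
lid [0.8013 0.2955 0.6037 0.2806] 0.07518121627535788
lidR [0.807  0.169  0.6094 0.1525] 0.08348621308116766
bowlL [ 0.7816 -0.1616  0.5841 -0.1483] -0.06717784449339467
bowlR [ 0.776  -0.288   0.5766 -0.2748] -0.06615252734471418
tin [[0.55   0.1117 0.045 ]] peb [[ 0.4995 -0.1076  0.015 ]]
lid [[0.6534 0.2174 0.03  ]] bowl [[ 0.7007 -0.2247  0.07  ]]
[0.469  0.0129 1.5214]
[ 0.2607 -0.5674  0.238 ] [[ 0.9086  0.4176 -0.0008]
 [ 0.4176 -0.9086  0.0014]
 [-0.0001 -0.0017 -1.    ]]
```
Yaw lid ~0.073, bowl ~-0.063. Lip front lid at (0.525,0.211), push direction (0.997,0.073), distance: closed distance—home lip front at rack x = -? vase home front 0.565, rack centre... Bowl home: front face 0.5623 vs rack rail front 0.58ish -> lip 18 mm in front of rack at x=-0.1. Lid rail front 0.6065 → home front 0.588: distance about 0.064. Push until force rises.

Units first: shifts go in units of 5 mm. So 0.3705 m is 74.1, -0.2338 m is -46.76.

```bash
cat >> h.py <<'E'
def to(p,yaw):
    s=r.get_state(); M=R.from_quat(s['eef_rot']).as_matrix()
    y=np.arctan2(M[1,0],M[0,0])
    print("shift",np.round(M.T@(np.array(p)-s['tool_pos']),4),"rz",round(y-yaw,4),"tilt",np.round(M[:,2],4),"yaw",round(y,4))
E
```

{"method": "shift_gripper", "body": {
  "moves": {"ticks": [[0, 7.4, -4.68, 0, 0, 0, 0.05], [0, 14.8, -9.36, 0, 0, 0, 0.1], [0, 22.2, -14, 0, 0, 0, 0.15], [0, 29.6, -18.7, 0, 0, 0, 0.2], [0, 37, -23.4, 0, 0, 0, 0.25], [0, 44.4, -28, 0, 0, 0, 0.3], [0, 52, -32.8, 0, 0, 0, 0.358], [0, 59.4, -37.4, 0, 0, 0, 0.358], [0, 66.8, -42, 0, 0, 0, 0.358], [0, 74.1, -46.76, 0, 0, 0, 0.358]]},
  "grip_force": 10
}}

```text
clock: 1.1
tool_pos: [0.5007, -0.1991, 0.2385]
eef_rot: [0.999, 0.036, -0.0, -0.0]
contact_force: [1.4, -0.1, 0.5]
opening: 0.117
finger_force: 0.0
```

```bash
python3 -c "
from h import *
to([.485,.207,.10],.073)"
```

```text
shift [ 0.014  -0.4061  0.1385] rz -0.0001 tilt [-4.e-04  0.e+00 -1.e+00] yaw 0.0729
```

{"method": "shift_gripper", "body": {
  "moves": {"ticks": [[0, 0, -9, 0, 0, 0, 0], [0, 0, -18, 0, 0, 0, 0], [0, 0, -27, 0, 0, 0, 0], [0, 0, -36, 0, 0, 0, 0], [0, 2, -45, 4, 0, 0, 0], [0, 2.8, -54, 8, 0, 0, 0], [0, 2.8, -62, 12, 0, 0, 0], [0, 2.8, -70, 16, 0, 0, 0], [0, 2.8, -77, 22, 0, 0, 0], [0, 2.8, -81.2, 27.7, 0, 0, 0]]}
}}

```text
clock: 2.1
tool_pos: [0.4838, 0.2092, 0.099]
eef_rot: [0.999, 0.038, 0.0, -0.001]
contact_force: [0.3, 0.6, 0.5]
opening: 0.007
finger_force: 0.0
```

```bash
python3 -c "
from h import *
to([.495,.2085,.03],.073)"
```

```text
shift [0.0111 0.0017 0.069 ] rz 0.0039 tilt [ 3.0e-04  2.1e-03 -1.0e+00] yaw 0.0769
```

To row units: 0.07 m is 14, 0.062 m is 12.4.

{"method": "shift_gripper", "body": {
  "moves": {"ticks": [[0, 0, 0, 7, 0, 0, 0], [0, 0, 0, 14, 0, 0, 0], [0, 2.4, 0, 14, 0, 0, 0], [0, 4.4, 0, 14, 0, 0, 0], [0, 6, 0, 14, 0, 0, 0], [0, 7.6, 0, 14, 0, 0, 0], [0, 9.2, 0, 14, 0, 0, 0], [0, 10.8, 0, 14, 0, 0, 0], [0, 12.4, 0, 14, 0, 0, 0], [0, 14, 0, 14, 0, 0, 0]]}
}}

```text
clock: 3.1
tool_pos: [0.5551, 0.2104, 0.0306]
eef_rot: [0.999, 0.036, 0.0, -0.0]
contact_force: [-2.6, 1.1, 1.5]
opening: 0.002
finger_force: 0.9
```

```bash
python3 -c "
from h import *
to([.579,.2148,.03],.073)
cv2.imwrite('pics/top1.png',r.snapshot('top')[:,:,::-1])"
```

```text
shift [ 0.0241 -0.0027  0.0006] rz -0.0002 tilt [ 6.e-04  2.e-04 -1.e+00] yaw 0.0728
```

Contact made and the tray is sliding. I'll keep pushing slowly to the stop.

To row units: 0.024 m is 4.8, 0.021 m is 4.2.

{"method": "shift_gripper", "body": {
  "moves": {"ticks": [[0, 1.4, 0, 0, 0, 0, 0], [0, 2.6, 0, 0, 0, 0, 0], [0, 3.6, 0, 0, 0, 0, 0], [0, 4.2, 0, 0, 0, 0, 0], [0, 4.8, 0, 0, 0, 0, 0]]}
}}

```text
clock: 3.65
tool_pos: [0.5784, 0.2121, 0.0302]
eef_rot: [0.999, 0.036, -0.0, 0.0]
contact_force: [-1.8, -0.5, 1.1]
opening: 0.008
finger_force: 0.8
```

{"method": "shift_gripper", "body": {
  "moves": {"ticks": [[0, 0.6, 0, 0, 0, 0, 0], [0, 1, 0, 0, 0, 0, 0], [0, 1, 0, 0, 0, 0, 0]]}
}}

```text
clock: 3.95
tool_pos: [0.5826, 0.2124, 0.0301]
eef_rot: [0.999, 0.036, -0.001, 0.0]
contact_force: [-3.4, -1.3, 2.0]
opening: 0.01
finger_force: 1.5
```

{"method": "shift_gripper", "body": {
  "moves": {"ticks": [[0, 0.6, 0, 0, 0, 0, 0], [0, 1, 0, 0, 0, 0, 0], [0, 1, 0, 0, 0, 0, 0]]}
}}

```text
clock: 4.25
tool_pos: [0.5826, 0.2123, 0.0297]
eef_rot: [0.999, 0.037, -0.006, 0.001]
contact_force: [-11.8, -0.3, 9.0]
opening: 0.007
finger_force: 6.1
```

{"method": "shift_gripper", "body": {
  "moves": {"ticks": [[0, 0.6, 0, 0, 0, 0, 0], [0, 0.8, 0, 0, 0, 0, 0], [0, 0.8, 0, 0, 0, 0, 0]]}
}}

```text
clock: 4.55
tool_pos: [0.5826, 0.2123, 0.0296]
eef_rot: [0.999, 0.037, -0.009, 0.002]
contact_force: [-19.2, -2.0, 15.1]
opening: 0.004
finger_force: 9.8
```

The stop is reached: the force climbs with no motion. Now back off and lift.

To row units: -0.03 m is -6, -0.15 m is -30.

{"method": "shift_gripper", "body": {
  "moves": {"ticks": [[0, -4, 0, 0, 0, 0, 0], [0, -9, 0, 0, 0, 0, 0], [0, -12, 0, -6, 0, 0, 0], [0, -12, 0, -14, 0, 0, 0], [0, -12, 0, -22, 0, 0, 0], [0, -12, 0, -30, 0, 0, 0]]}
}}

```text
clock: 5.15
tool_pos: [0.5333, 0.2087, 0.182]
eef_rot: [0.999, 0.036, 0.001, -0.0]
contact_force: [-0.2, 0.7, 0.5]
opening: 0.008
finger_force: 0.0
```

```bash
python3 -c "
from h import *
to([.600,-.214,.18],-.063)"
```

```text
shift [0.0359 0.4264 0.002 ] rz 0.1355 tilt [ 2.4e-03  5.0e-04 -1.0e+00] yaw 0.0725
```

To row units: 0.4264 m is 85.28, 0.4 m is 80.

{"method": "shift_gripper", "body": {
  "moves": {"ticks": [[0, 0, 9, 0, 0, 0, 0.02], [0, 0, 18, 0, 0, 0, 0.04], [0, 0, 27, 0, 0, 0, 0.06], [0, 0, 36, 0, 0, 0, 0.08], [0, 0, 45, 0, 0, 0, 0.1], [0, 0, 54, 0, 0, 0, 0.12], [0, 2, 63, 0, 0, 0, 0.1355], [0, 4, 72, 0, 0, 0, 0.1355], [0, 6, 80, 0, 0, 0, 0.1355], [0, 7.2, 85.28, 0, 0, 0, 0.1355]]}
}}

```text
clock: 6.15
tool_pos: [0.6003, -0.2192, 0.1806]
eef_rot: [0.999, -0.033, 0.002, 0.002]
contact_force: [0.3, 0.1, -0.5]
opening: 0.007
finger_force: 0.0
```

{"method": "shift_gripper", "body": {
  "moves": {"ticks": [[0, 0, 0, 0, 0, 0, 0], [0, 0, 0, 0, 0, 0, 0]]}
}}

```text
clock: 6.35
tool_pos: [0.5995, -0.2145, 0.1801]
eef_rot: [0.999, -0.032, 0.0, 0.0]
contact_force: [-0.4, 0.6, 0.4]
opening: 0.003
finger_force: 0.0
```

```bash
python3 - <<'E'
from h import *
to([.600,-.214,.032],-.063)
im=r.snapshot('top'); im2=r.snapshot('scene')
a=cv2.resize(im[120:240,190:390],(800,480)); cv2.imwrite('pics/top2.png',a[:,:,::-1])
E
```

```text
shift [ 0.0003 -0.0005  0.1481] rz -0.001 tilt [ 1.e-03 -2.e-04 -1.e+00] yaw -0.064
```

View pics/top2.png

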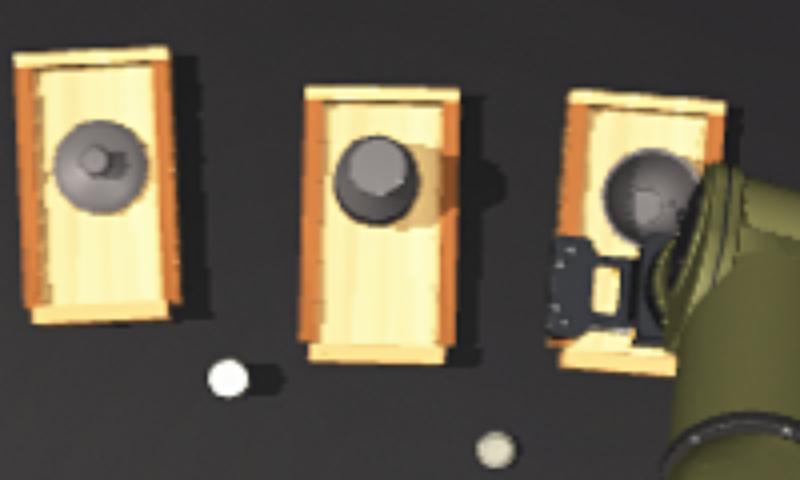

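The lid tray is home, its lip flush at (100,315), and the pots, tin and pebble haven't moved. The gripper is over the gap behind the bowl tray's lip, so I'll descend.

To row units: 0.148 m is 29.6, 0.142 m is 28.4.

{"method": "shift_gripper", "body": {
  "moves": {"ticks": [[0, 0, 0, 8, 0, 0, 0], [0, 0, 0, 16, 0, 0, 0], [0, 0, 0, 22, 0, 0, 0], [0, 0, 0, 26, 0, 0, 0], [0, 0, 0, 28.4, 0, 0, 0], [0, 0, 0, 29.6, 0, 0, 0], [0, 0, 0, 29.6, 0, 0, 0]]}
}}

```text
clock: 7.15
tool_pos: [0.5995, -0.2132, 0.0322]
eef_rot: [1.0, -0.031, 0.0, -0.0]
contact_force: [0.3, -0.3, -0.6]
opening: 0.004
finger_force: 0.0
```

{"method": "shift_gripper", "body": {
  "moves": {"ticks": [[0, -1, 0, 0, 0, 0, 0], [0, -2, 0, 0, 0, 0, 0], [0, -3, 0, 0, 0, 0, 0], [0, -4, 0, 0, 0, 0, 0], [0, -5, 0, 0, 0, 0, 0], [0, -6, 0, 0, 0, 0, 0], [0, -7, 0, 0, 0, 0, 0]]}
}}

```text
clock: 7.85
tool_pos: [0.5642, -0.2119, 0.0324]
eef_rot: [1.0, -0.031, 0.0, 0.0]
contact_force: [1.5, -1.2, 1.7]
opening: 0.006
finger_force: 0.8
```

Contact matches the expected 1.5 N drag. Continue along the rail.

{"method": "shift_gripper", "body": {
  "moves": {"ticks": [[0, -1.6, 0, 0, 0, 0, 0], [0, -3.6, 0, 0, 0, 0, 0], [0, -5.6, 0, 0, 0, 0, 0], [0, -7.6, 0, 0, 0, 0, 0], [0, -9.6, 0, 0, 0, 0, 0], [0, -11.6, 0, 0, 0, 0, 0], [0, -13.6, 0, 0, 0, 0, 0], [0, -15.6, 0, 0, 0, 0, 0], [0, -17.2, 0, 0, 0, 0, 0], [0, -18.4, 0, 0, 0, 0, 0]]}
}}

```text
clock: 8.85
tool_pos: [0.4715, -0.2059, 0.0322]
eef_rot: [1.0, -0.031, -0.0, -0.0]
contact_force: [1.3, -0.9, -0.9]
opening: 0.006
finger_force: 0.8
```

{"method": "shift_gripper", "body": {
  "moves": {"ticks": [[0, -1, 0, 0, 0, 0, 0], [0, -1.8, 0, 0, 0, 0, 0], [0, -2.4, 0, 0, 0, 0, 0], [0, -3, 0, 0, 0, 0, 0]]}
}}

```text
clock: 9.25
tool_pos: [0.4613, -0.2053, 0.0324]
eef_rot: [1.0, -0.031, 0.004, 0.0]
contact_force: [9.0, -1.2, -6.7]
opening: 0.003
finger_force: 4.8
```

{"method": "shift_gripper", "body": {
  "moves": {"ticks": [[0, -0.6, 0, 0, 0, 0, 0], [0, -1, 0, 0, 0, 0, 0], [0, -1.2, 0, 0, 0, 0, 0], [0, -1.2, 0, 0, 0, 0, 0]]}
}}

```text
clock: 9.65
tool_pos: [0.4613, -0.2053, 0.0325]
eef_rot: [1.0, -0.03, 0.009, 0.001]
contact_force: [14.6, -1.5, -10.0]
opening: 0.006
finger_force: 7.2
```

The stop is reached. Release forward, lift clear and check.

To row units: 0.012 m is 2.4, -0.19 m is -38.

{"method": "shift_gripper", "body": {
  "moves": {"ticks": [[0, 2.4, 0, 0, 0, 0, 0], [0, 5, 0, 0, 0, 0, 0], [0, 5, 0, 0, 0, 0, 0], [0, 5, 0, -6, 0, 0, 0], [0, 5, 0, -14, 0, 0, 0], [0, 5, 0, -22, 0, 0, 0], [0, 5, 0, -30, 0, 0, 0], [0, 5, 0, -38, 0, 0, 0], [0, 5, 0, -38, 0, 0, 0]]}
}}

```text
clock: 10.55
tool_pos: [0.4777, -0.207, 0.2264]
eef_rot: [0.999, -0.032, 0.003, 0.001]
contact_force: [1.3, -0.6, 0.9]
opening: 0.004
finger_force: 0.0
```

{"method": "shift_gripper", "body": {
  "moves": {"ticks": [[0, 0, 9, 0, 0, 0, 0], [0, 0, 18, 0, 0, 0, 0], [0, 0, 27, 0, 0, 0, 0], [0, 0, 36, 0, 0, 0, 0], [0, 0, 44, 0, 0, 0, 0], [0, 0, 44, 0, 0, 0, 0], [0, 0, 44, 0, 0, 0, 0]]}
}}

```text
clock: 11.25
tool_pos: [0.4608, -0.4256, 0.2204]
eef_rot: [0.999, -0.032, -0.002, -0.001]
contact_force: [0.1, 0.4, -0.1]
opening: 0.004
finger_force: 0.0
```

```bash
python3 - <<'E'
from h import *
im=r.snapshot('top'); im2=r.snapshot('scene')
a=cv2.resize(im[120:270,190:390],(800,600)); cv2.imwrite('pics/top3.png',a[:,:,::-1]);cv2.imwrite('pics/s3.png',im2[:,:,::-1])
E
```

```text
(no output)
```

View pics/top3.png

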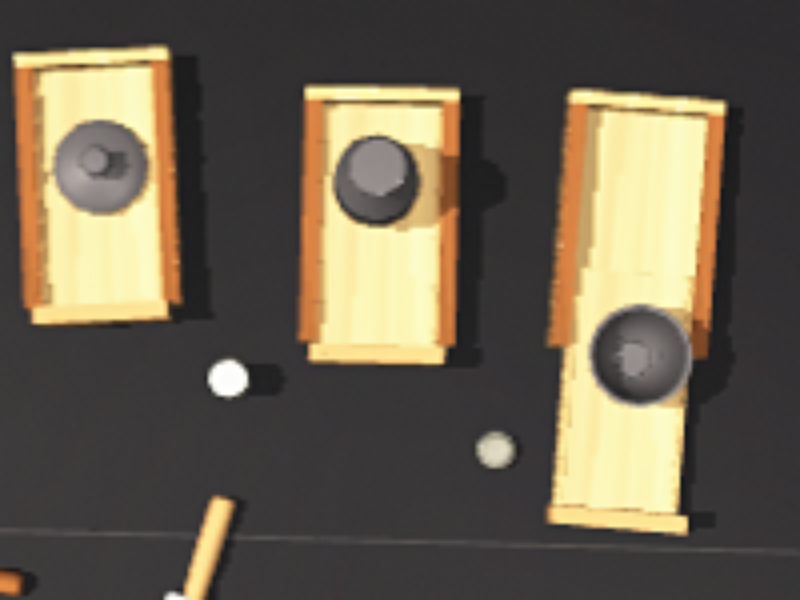

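View pics/s3.png

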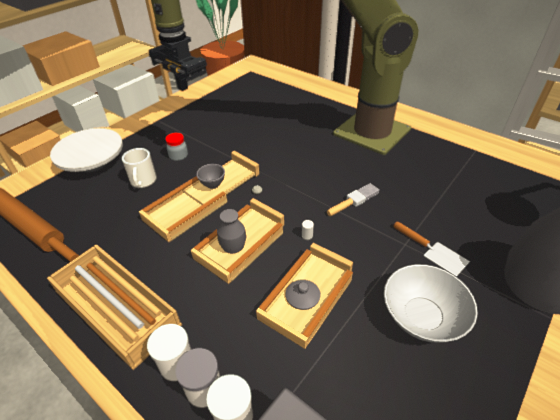

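Bowl tray: out, with its lip at (617,520) in the crop, about 125 mm measured from the picture and pulled hard against its stop. Lid tray: home. Vase tray: shut. Pots and bystanders are undisturbed, and the robot is clear.

```bash
python3 -c "
from plant import r
print(r.finish_job())"
```

```text
the job is handed in; nothing more can be done
None
```

The job is handed in: I pushed the lid tray home to its stop and drew the bowl tray out to its stop (about 125 mm measured from the top picture, with the pull force rising and no further motion). The vase tray stayed shut, the pots stand on their trays, and nothing else visibly moved; the hand-in printed no verdict.

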